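# Bring the spice tin round and snap its clip shut

## Task

The tin on the turntable has its lid on and the wire loop hooked over the lid's lug, but the clip lever still stands up. Push the turntable round with a fingertip until the tin is at the front, the side nearest the robot, and press the tin's lever down until it snaps over and lies flat against the side of the tin. Only push and press: pick nothing up, keep the tin upright and in its place on the turntable, leave the bowl, dish and spoon lying where they are in their compartments, and leave the pot alone.

Things in the scene. Friction and masses are not known exactly. Their poses are not given: they have to be found in the camera images.
- turntable: Pale green plastic platter, 360 mm across, on a fixed foot. Origin on its axis, z = 14 mm; its floor is at z = 22 mm. The rim (4 mm thick) stands 14 mm above the floor, the central hub (radius 20 mm) 45 mm. The tin's compartment is centred on its own -x, the bowl's at +60 degrees, that of dish and spoon at -60. Turns endlessly both ways with a light drag (0.06 N m) and stays where left.
- divider (a point): Middle of the top edge of one of the platter's three radial dividers, 128 mm from the axis at 120 degrees (counter-clockwise) in the platter's frame; it turns with it. The others are at 0 and 240 degrees. Dividers are 3 mm thick, 42 mm high above the floor, from the hub to 175 mm from the axis. This one bounds the tin's compartment on the side nearer the front; a sideways push under 2 N turns the platter.
- front (a point): Fixed point (does not turn) at the platter's floor height, z = 22 mm, 115 mm from the axis straight towards the robot (-x): where the tin's centre is when the tin is at the front. At the start the tin is 50 to 130 degrees round the turntable from here, on the robot's right (-y).
- tin: Round stainless steel spice tin, 90 mm across, flat lid 94 mm across with its top 108 mm above the foot; full, 0.55 to 0.85 kg, standing loose on the platter about 115 mm from the axis. Origin: centre of its foot, z up. The clip is on its own -x side, which faces outwards from the turntable within 15 degrees. The lid is hinged on at the back and closed.
- clip (a joint): Angle of the tin's clip lever, rad. 0: open, sticking outwards and 40 degrees up. 2.23 (stop): shut, hanging flat along the tin's side. Over-centre toggle: below about 1.2 rad it springs back open, beyond that it snaps shut by itself. Leaving the open stop takes about 2.6 N at the free edge, less and less towards the centre.
- clip_pivot (a point): Middle of the lever's hinge pin, 7 mm outside the tin's wall, 80 mm above its foot, 28 mm below the lid's top. The pin is level, tangential to the tin. A thin wire loop, 25 mm wide, runs from beside the pin up to a lug on the lid's edge, at most 8 mm outside the pin.
- clip_tip (a point): Middle of the lever's free edge, 42.5 mm from the pivot. The lever is a flat steel plate 20 mm wide, 3 mm thick, with a rolled edge (radius 3 mm) here. Open, this point is 33 mm further out than the pivot and 27 mm above it; shut, straight below the pivot. It moves in the upright plane through the tin's axis and the pivot.
- bowl: Red melamine bowl, 110 mm across the rim, 50 mm high, loose on the platter in its own compartment, 105 mm from the axis. Origin: centre of its foot. To be left in place.
- dish: Small white ceramic dish, 72 mm across, 26 mm high, loose on the platter, 130 mm from the axis. Origin: centre of its foot. To be left in place.
- spoon: Wooden spoon, 159 mm long, handle 11 mm thick, lying loose on the platter across the compartment between dish and hub. Origin: middle of its length at its underside, x towards the bowl end. To be left in place.
- pot: Aluminium pot, 170 mm across, 105 mm high, two small side handles reaching 120 mm from its centre, on the worktop to the left (+y) of the turntable. Origin: centre of its bottom. To be left alone.
Mind the look-alikes: they are no part of the job. Several things have the shape of the spoon; the one meant has the colours described above.

How it is judged:
By the outcome, as a careful person would: the job done as asked, in the order asked, and still so for the second after the job is handed in, with the robot touching nothing.
It also fails if it takes over 48 s, if anything falls off the work surface, if the arm or the gripper's body presses on something with over 40 N, if the wrist force passes 120 N, or if a joint passes its speed limit or range.

## Robot

A 6-joint arm with a two-finger parallel gripper is mounted at the origin on the work surface. World frame = base frame: x ahead of the robot, y to its left, z up, the work surface at z = 0. Lengths are in m, angles in rad, forces in N, time in s.
With the tool pointing down it reaches from about 0.35 to 0.975 m from the base axis. Payload 7.1 kg.
Tool frame: the origin (TCP) lies midway between the tips of the shut fingers; the grasp point (between the pads) lies behind it (robot.grip_point_offset is the z of the grasp point in the tool frame, in m); z points along the fingers, y is the line along which they close (so a half turn about z gives the same grasp; the last joint's range is limited). The gripper opens to 88 mm and grips with 3 to 60 N. Pads are 20 mm wide; open, the fingers measure 115 mm over their backs; the gripper's body (75 mm by 178 mm) begins 61 mm behind the grasp point.
Start: joints at [-1.309, 0.423, 1.63, -0, 1.089, -0.019], TCP at [0.173, -0.6, 0.223] pointing down, gripper open.
Joint ranges: [-3, 3], [-0.9, 2.11], [0.09, 2.58], [-1.31, 4.45], [0.11, 2.69], [-2.54, 2.54]. Speed limits (rad/s): [2.39, 2.39, 3.01, 3.14, 3.14, 3.14].

## Interface

Orientations are given as a unit quaternion [w, x, y, z].
In Python, from cell import robot gives the robot as it stands. The module is installed in compiled form; this text tells all that it offers.
- The arm moves only by the tool apply_moves, never from a script. Its argument "motion" is text: rows parted by semicolons, each of 4 numbers parted by spaces: the shift along the tool's x, y, z in m, then the turn about the tool's z in rad. A call has 1 to 20 rows; each row is the pose to reach, as a shift and turn from the pose commanded when the call began, along the tool's axes at that moment; what a row does not reach only later rows make up. A row lasts 1/8 s, in which the tool goes at most 62.5 mm and 10.7 degrees, less where a joint would pass 70% of its speed; a pose out of reach is approached as far as the arm can. A call with a gripper value outside its range is refused whole. "grip" is the opening, from -1 (shut) to 1 (fully open), set as the call begins (left out, the last holds). The fingers move at their own pace and stop on an object; "newtons" is the grip in N (left out, the last holds). Time passes only in rows, so rows that repeat a pose let the fingers close. It gives the time, the measured TCP pose, the force, the opening and the grip force at its end, in the units of the state.
- robot.get_state(): the state, without advancing time (a new reading comes with each control period).
- robot.get_image(name): name is "scene" or "top"; returns (picture, depth): 480x640x3 uint8, blue, green, red; 480x640 float32, m along the optical axis (not along the pixel's ray), 0 where there is no reading.
- robot.calibration(name): a dict with "vertical_fov" (degrees; the focal length in pixels is half the picture's height over the tangent of half this angle, whatever the lens; pixels are square), "cx", "cy" (the principal point, pixels), "R" (3x3) and "t" (3): a world point X has camera coordinates R X + t. Camera axes: x right, y down, z forward; pixel columns grow to the right and rows downward; lengths in m; the calibration is good to about 2 mm. A picture is of the moment at which its call begins. calibration takes no time and is no camera call.
- robot.finish_job(): hands the job in; it is judged then, once.
The state is a dict: "time_s": time; "q": joint angles; "qvel": joint speeds; "tau": joint torques, N m; "eef_pos": TCP position; "orientation": TCP orientation; "force": force on the tool from outside, world axes, zero at the start; "wrist_torque": the same for the moment, N m; "gripper_width": finger opening in m; "grip_force": force on a finger pad.
Only numpy, scipy, OpenCV 4.12 (cv2) and the standard library are available. Lean on these libraries where they do the work, as an engineer would, in place of code of your own. Each camera call takes 0.05 s, during which the arm holds its last target. There are 200 camera calls.

## Working session

There is one attempt and no reset: what is moved stays moved. The work goes in short steps, Python scripts to look and compute and a tool call to move; the robot and the scene stay as the last step left them, time stands still between calls to the robot, and variables do not carry over. Pictures are saved under pics/ and viewed, at most 10 in all, crops included, and the job is handed in when it is done.

Besides the shell and the picture viewer there is one more tool, called after "Request:" as a command line: name --argument value ..., lists and objects as JSON in quotes. apply_moves: Moves the arm, as the interface text tells. Its arguments: {"type":"object","properties":{"motion":{"type":"string"},"grip":{"type":"number"},"newtons":{"type":"number"}},"required":["motion"]}

```bash
mkdir -p pics; cat > h.py <<'E'
import numpy as np, cv2
from cell import robot
def cam(n):
    c=robot.calibration(n); f=240/np.tan(np.radians(c["vertical_fov"])/2)
    return f,c["cx"],c["cy"],np.array(c["R"]),np.array(c["t"])
def cloud(n,d):
    f,cx,cy,R,t=cam(n); v,u=np.mgrid[0:480,0:640]
    P=np.stack([(u-cx)/f*d,(v-cy)/f*d,d],-1)
    return (P-t)@R
def ray(n,u,v,z):
    f,cx,cy,R,t=cam(n); o=-R.T@t; r=R.T@np.array([(u-cx)/f,(v-cy)/f,1]); return o+r*(z-o[2])/r[2]
def proj(n,X):
    f,cx,cy,R,t=cam(n); p=R@np.array(X)+t; return f*p[0]/p[2]+cx,f*p[1]/p[2]+cy
E
python3 - <<'E'
from h import *
for n in("scene","top"):
    im,d=robot.get_image(n); cv2.imwrite(f"pics/{n}0.png",im); np.save(n+"0.npy",d)
    f,cx,cy,R,t=cam(n); print(n,f,cx,cy,-R.T@t,R[2])
s=robot.get_state(); print(s["time_s"],s["eef_pos"],s["orientation"],s["gripper_width"],robot.grip_point_offset)
E
```

```text
scene 460.0546871796784 312.5227573560526 237.49348048033733 [1.23328892 0.17062952 1.01972959] [-0.6107555  -0.11011444 -0.78412532]
top 484.3644734111737 325.89487338272284 244.48178846019226 [0.37395751 0.04152216 1.09215284] [ 0.17282808  0.00468622 -0.98494086]
0.1 [ 0.17310096 -0.60001079  0.22194202] [-7.19518832e-04  9.90157136e-01  1.39958283e-01 -8.49571563e-05] 0.08776525878105686 -0.0187
```

View pics/scene0.png

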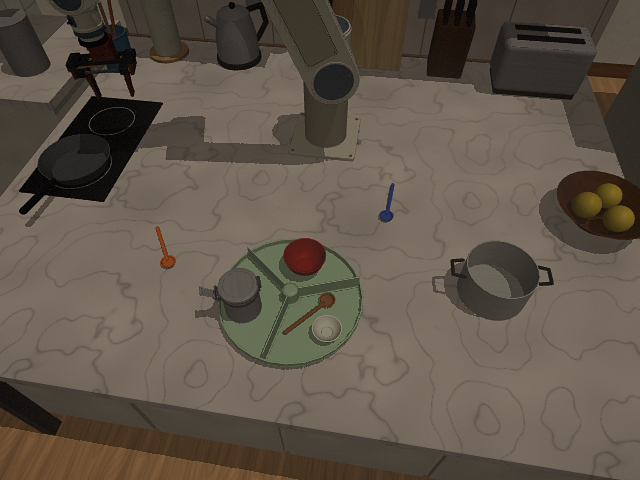

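View pics/top0.png

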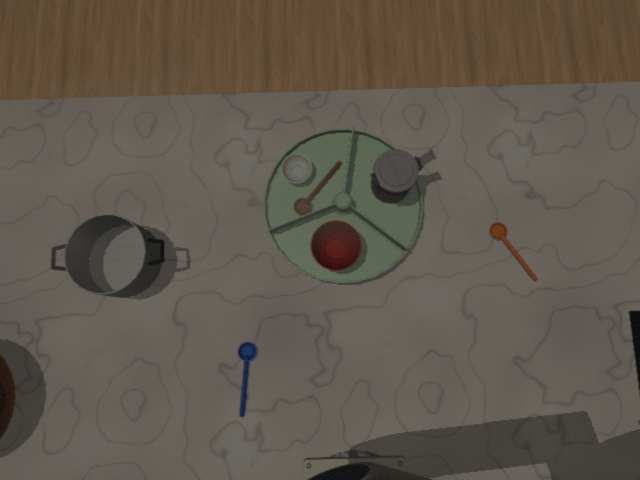

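The scene picture shows the tin at (240,287) with its clip at about (207,293). In the top view the hub is at (343,203) and the tin's lid at (397,170), with the clip to the right at about (427,158). The front-side divider runs from the hub to (405,248). The spoon meant is the brown wooden one on the platter at (318,187). The orange spoon at (515,250) and the blue one at (246,380) lie on the worktop and are look-alikes. None of the three is touched. Next I measure.

```bash
cat >> h.py <<'E'
def measure(tag,save=None):
    im,d=robot.get_image("top"); P=cloud("top",d)
    hsv=cv2.cvtColor(im,cv2.COLOR_BGR2HSV)
    g=cv2.inRange(hsv,(40,35,30),(85,255,255))
    n,l,s,c=cv2.connectedComponentsWithStats(g); k=1+np.argmax(s[1:,4]); g=(l==k)
    cs,_=cv2.findContours(g.astype(np.uint8),0,1); h=cv2.convexHull(max(cs,key=len))[:,0]
    (u,v),ax,a=cv2.fitEllipse(h); A=ray("top",u,v,.036); print("ellipse",u,v,ax,"axis",A)
    rr=np.hypot(P[...,0]-A[0],P[...,1]-A[1])
    hub=(P[...,2]>.06)&(rr<.035)&(d>0); print("hub",np.median(P[hub],0),hub.sum())
    A=A[:2]
    lid=(P[...,2]>.122)&(P[...,2]<.138)&(rr<.20)&(d>0)
    lm=cv2.morphologyEx(lid.astype(np.uint8),cv2.MORPH_OPEN,np.ones((11,11)))
    cs,_=cv2.findContours(lm,0,1); (u,v),r=cv2.minEnclosingCircle(max(cs,key=cv2.contourArea)); T=ray("top",u,v,.13)[:2]
    print("lid",u,v,r,T,"rad",np.linalg.norm(T-A),"ang",np.degrees(np.arctan2(*(T-A)[::-1])))
    q=(d>0)&(P[...,2]>.055)&(P[...,2]<.16)&(np.hypot(P[...,0]-T[0],P[...,1]-T[1])>.056)&(np.hypot(P[...,0]-T[0],P[...,1]-T[1])<.105)&(rr>.13)&(P[...,2]>.09)
    if q.sum():
        p=P[q]; o=p-[*T,0]; print("clip n",q.sum(),"ang",np.degrees(np.arctan2(np.median(o[:,1]),np.median(o[:,0]))),"z",p[:,2].min(),p[:,2].max(),"rmax",np.hypot(o[:,0],o[:,1]).max())
    w=(d>0)&(P[...,2]>.056)&(P[...,2]<.072)&(rr>.06)&(rr<.175)&g
    an=np.degrees(np.arctan2(P[...,1]-A[1],P[...,0]-A[0]))[w]; z=np.exp(3j*np.radians(an)); print("divider phi mod120",np.degrees(np.angle(z.mean()))/3,abs(z.mean()),w.sum())
    if save: cv2.imwrite(save,im)
    return im,d,P,A,T
E
python3 - <<'E'
from h import *
im,d,P,A,T=measure("a")
g=(d>0)&(P[...,2]>.07)&(P[...,2]<.14)&(P[...,1]>.1)&(P[...,0]>.2); print("pot",P[g].min(0),P[g].max(0))
cv2.imwrite("pics/c.png",cv2.resize(im[110:300,240:480],None,fx=3,fy=3,interpolation=2))
E
```

```text
ellipse 342.7405090332031 205.46673583984375 (155.03440856933594, 158.820068359375) axis [0.64716559 0.00652477 0.036     ]
hub [0.6503626  0.00689802 0.06470158] 266
lid 396.0 170.0 22.203702926635742 [ 0.69539796 -0.10286517] rad 0.11955133902861707 ang -66.20629040743647
clip n 164 ang -66.49279964400274 z 0.09892595201368579 0.13593913358097884 rmax 0.0877479114244164
divider phi mod120 -9.462971129639953 0.99274450802402 270
pot [0.20382932 0.38782225 0.07007232] [0.62585052 0.72431456 0.1090858 ]
```

View pics/c.png

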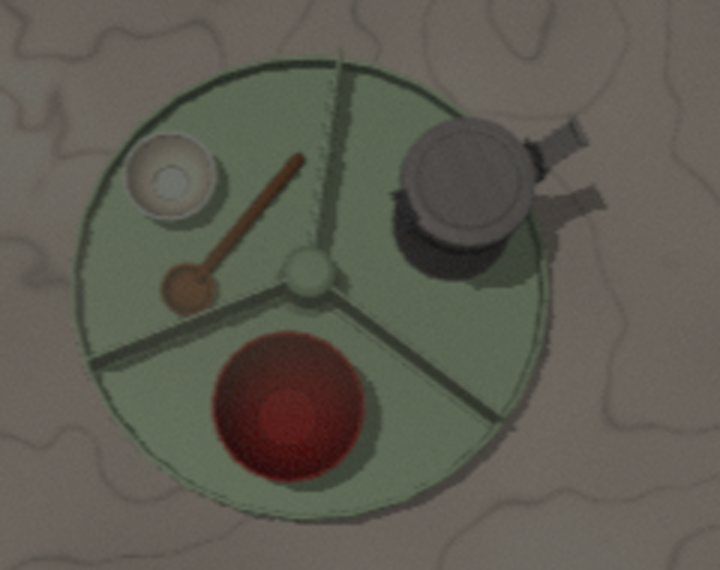

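The picture confirms the layout. The front-side divider lies between crop pixels (330,290) and (500,420), and the tin's clip is at (575,135), pointing outwards. I'll go above the start point inside the tin's compartment, beside that divider.

Request:
apply_moves --motion "0.04 -0.03 0 -0.15; 0.08 -0.054 0 -0.32; 0.12 -0.08 0 -0.49; 0.16 -0.107 0 -0.66; 0.20 -0.134 0 -0.83; 0.24 -0.161 0 -1.0; 0.28 -0.188 0 -1.17; 0.32 -0.215 0 -1.34; 0.36 -0.242 0 -1.51; 0.40 -0.269 0 -1.68; 0.44 -0.296 0 -1.85; 0.48 -0.323 0 -2.0; 0.505 -0.34 0 -2.1; 0.519 -0.349 0 -2.17; 0.519 -0.349 0 -2.17; 0.519 -0.349 0 -2.17" --grip -1 --newtons 20

```text
time_s: 2.15
eef_pos: [0.5746, -0.1217, 0.2224]
orientation: [-0.0, 0.339, 0.941, -0.0]
force: [0.0, 0.5, -1.0]
gripper_width: 0.0008
grip_force: 0.0
```

```bash
cat >> h.py <<'E'
from scipy.spatial.transform import Rotation as Ro
def st():
    s=robot.get_state(); q=s["orientation"]; M=Ro.from_quat([*q[1:],q[0]]).as_matrix()
    print("t",s["time_s"],"pos",np.round(s["eef_pos"],4),"xdir",np.degrees(np.arctan2(M[1,0],M[0,0])),"tilt",M[2,2],"w",s["gripper_width"],"F",np.round(s["force"],2),"q6",s["q"][5])
    return np.array(s["eef_pos"]),M
E
python3 -c "
from h import *
st()"
```

```text
t 2.15 pos [ 0.5746 -0.1217  0.2224] xdir 140.33626292374734 tilt -0.999999745436416 w 0.000758546438663044 F [ 0.02  0.52 -1.01] q6 -1.107324103483707
```

Request:
apply_moves --motion "0 0 0.04 0; 0 0 0.08 0; 0 0 0.12 0; 0 0 0.15 0; 0 0 0.17 0; 0.004 0 0.17 0; 0.008 0 0.17 0; 0.011 0 0.17 0; 0.0125 0 0.17 0; 0.0125 0 0.17 0"

```text
time_s: 3.4
eef_pos: [0.5657, -0.1133, 0.0532]
orientation: [0.0, 0.339, 0.941, 0.0]
force: [-0.2, -0.6, -0.1]
gripper_width: 0.0001
grip_force: 0.0
```

```bash
python3 -c "
from h import *
p,M=st()
A=np.array([.648,.0067]); r=(A-p[:2])@M[:2,:2]; print('hub in tool',r)
c=r; v=-c; s=''
for th in np.cumsum([1.5,3,4.5,6]+[7.5]*9+[6.5,6,5,4,3,2,1]):
    t=np.radians(th); x=c+Ro.from_euler('z',t).as_matrix()[:2,:2]@v; s+='%.3f %.3f 0 %.3f; '%(*x,t)
print(s)"
```

```text
t 3.4 pos [ 0.5657 -0.1133  0.0532] xdir 140.42480818550868 tilt -0.999999710251164 w 0.00010899458662633172 F [-0.23 -0.6  -0.12] q6 -1.0984450818975355
hub in tool [0.01303449 0.14488042]
0.004 -0.000 0 0.026; 0.011 -0.001 0 0.079; 0.023 -0.000 0 0.157; 0.038 0.002 0 0.262; 0.056 0.006 0 0.393; 0.074 0.013 0 0.524; 0.091 0.022 0 0.654; 0.106 0.033 0 0.785; 0.120 0.046 0 0.916; 0.132 0.061 0 1.047; 0.142 0.077 0 1.178; 0.150 0.095 0 1.309; 0.155 0.113 0 1.440; 0.158 0.129 0 1.553; 0.158 0.145 0 1.658; 0.158 0.157 0 1.745; 0.157 0.167 0 1.815; 0.155 0.175 0 1.868; 0.154 0.180 0 1.902; 0.154 0.182 0 1.920;
```

Request:
apply_moves --motion "0.004 0 0 0.026; 0.011 -0.001 0 0.079; 0.023 0 0 0.157; 0.038 0.002 0 0.262; 0.056 0.006 0 0.393; 0.074 0.013 0 0.524; 0.091 0.022 0 0.654; 0.106 0.033 0 0.785; 0.12 0.046 0 0.916; 0.132 0.061 0 1.047; 0.142 0.077 0 1.178; 0.15 0.095 0 1.309; 0.155 0.113 0 1.44; 0.158 0.129 0 1.553; 0.158 0.145 0 1.658; 0.158 0.157 0 1.745; 0.157 0.167 0 1.815; 0.155 0.175 0 1.868; 0.154 0.18 0 1.902; 0.154 0.182 0 1.92"

```text
time_s: 5.9
eef_pos: [0.5627, 0.1252, 0.0526]
orientation: [-0.0, 0.965, 0.262, -0.0]
force: [-0.3, -0.1, -0.2]
gripper_width: 0.0004
grip_force: 0.3
```

```bash
python3 -c "
from h import *
st(); measure('b','pics/b.png')"
```

```text
t 5.9 pos [0.5627 0.1252 0.0526] xdir 30.3482268175056 tilt -0.9999999306282994 w 0.00043034363208663794 F [-0.32 -0.14 -0.19] q6 1.2393928718316845
ellipse 347.07720947265625 201.2086181640625 (141.89024353027344, 160.14300537109375) axis [ 0.65675249 -0.00352345  0.036     ]
hub [0.65121171 0.0069612  0.0651238 ] 269
lid 349.0971984863281 247.8262176513672 23.626609802246094 [ 5.34711813e-01 -4.31985169e-04] rad 0.12207982829990806 ang 178.54892696984916
clip n 158 ang -175.22502265677622 z 0.09812648715456576 0.13453491398494669 rmax 0.08689607022441422
divider phi mod120 2.4858944009754955 0.9552487078474575 170
```

View pics/b.png

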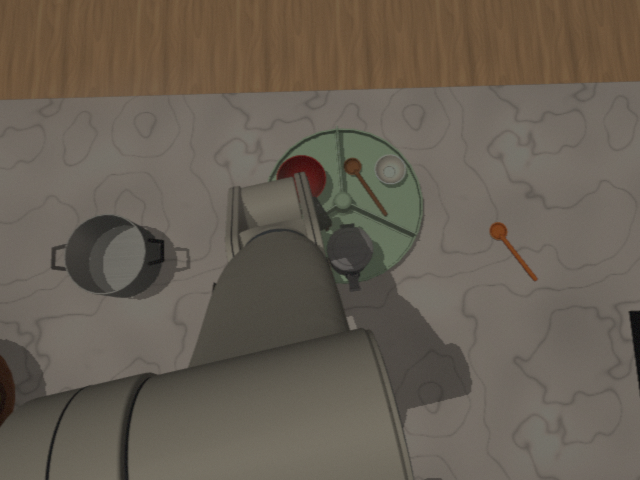

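The picture shows the tin at (349,248), close to the front, with the clip at (352,280) pointing at the robot. It is about 3.5° short, so I'll nudge it on, back off and lift.

Request:
apply_moves --motion "0.003 0 0 0.02; 0.006 0 0 0.04; 0.008 0 0 0.055; 0.0085 0 0 0.055; 0.004 0 0 0.055; -0.005 0 0 0.055; -0.005 0 -0.03 0.055; -0.005 0 -0.07 0.055; -0.005 0 -0.11 0.055; -0.005 0 -0.13 0.055; -0.005 0 -0.13 0.055"

```text
time_s: 7.32
eef_pos: [0.559, 0.1224, 0.1842]
orientation: [0.0, 0.972, 0.236, 0.002]
force: [-0.5, 0.3, 0.1]
gripper_width: 0.0005
grip_force: 0.0
```

```bash
python3 -c "
from h import *
st(); im,d,P,A,T=measure('b')
u,v=proj('top',[T[0]-.04,T[1],.12]); u=int(u);v=int(v)
print(u,v); cv2.imwrite('pics/d.png',cv2.resize(im[v-60:v+60,u-80:u+80],None,fx=5,fy=5,interpolation=2))"
```

```text
t 7.325 pos [0.559  0.1224 0.1842] xdir 27.254068236149077 tilt -0.9999947905071122 w 0.0004919897823633501 F [-0.53  0.32  0.1 ] q6 1.2898862809898515
ellipse 355.3268737792969 200.20448303222656 (126.97323608398438, 156.471923828125) axis [ 0.65857178 -0.02213551  0.036     ]
hub [ 6.51110336e-01 -2.31100140e-04  6.49514570e-02] 160
lid 345.9424743652344 248.8274383544922 22.905010223388672 [0.53283749 0.00598114] rad 0.12883965666750327 ang 167.39492253540988
clip n 147 ang -179.19893931025211 z 0.10196089712820315 0.13492662378354298 rmax 0.08508814916938233
divider phi mod120 0.14329472817140723 0.7055598335610523 151
346 269
```

View pics/d.png

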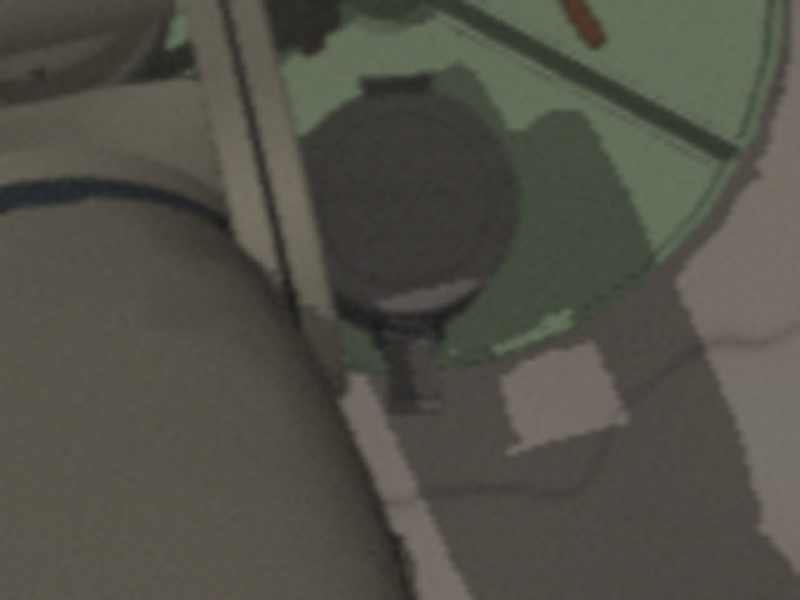

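The picture shows the tin at the front. The clip's free edge is at crop (412,408), which is about pixel (348,290) in the full picture, and the lever runs up to the lid at crop (410,320).

```bash
python3 -c "
from h import *
p,M=st(); tip=ray('top',348.4,290,.129); base=ray('top',348.0,275,.11); print(tip,base)
d=np.load('top0.npy')
for x in ([.425,.006,.2],[.425,.006,.15]): print((np.array(x)-p)@M)
"
```

```text
t 7.375 pos [0.5582 0.1223 0.1828] xdir 27.25578098763254 tilt -0.9999997483570718 w 0.0004371939069638983 F [-0.39 -0.11  0.68] q6 1.289917147706772
[0.45005782 0.00372808 0.129     ] [0.48205798 0.00279062 0.11      ]
[-0.17161016  0.04237555 -0.0173255 ]
[-0.17164413  0.04236534  0.03267449]
```

Request:
apply_moves --motion "-0.02 0.008 0 0.06; -0.045 0.018 0 0.14; -0.07 0.029 0 0.22; -0.095 0.039 0 0.30; -0.12 0.049 0 0.38; -0.138 0.056 0 0.44; -0.145 0.059 0 0.476; -0.145 0.059 0 0.476; -0.145 0.059 0 0.476; -0.145 0.059 0 0.476"

```text
time_s: 8.62
eef_pos: [0.4571, 0.004, 0.1827]
orientation: [-0.0, 1.0, 0.0, 0.0]
force: [-0.4, -0.5, 0.6]
gripper_width: 0.0012
grip_force: 0.0
```

```bash
python3 -c "
from h import *
st(); im,d=robot.get_image('scene'); u,v=map(int,proj('scene',[.5,.005,.12])); print(u,v)
cv2.imwrite('pics/e.png',cv2.resize(im[v-70:v+50,u-80:u+80],None,fx=5,fy=5,interpolation=2))"
```

```text
t 8.625 pos [0.4571 0.004  0.1827] xdir 0.04181300205158144 tilt -0.9999999621943451 w 0.0011833671578338428 F [-0.38 -0.49  0.61] q6 1.5526674988484512
299 225
```

View pics/e.png

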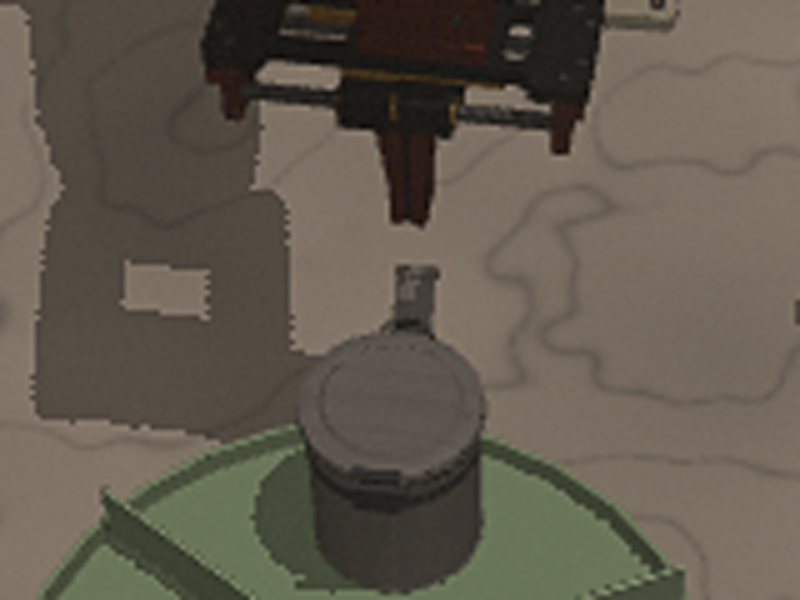

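The fingertips, at crop (410,222), are in line with the lever's free edge at (417,268). I'll press straight down.

Request:
apply_moves --motion "-0.001 -0.001 0.02 0; -0.001 -0.001 0.04 0; -0.001 -0.001 0.05 0; -0.001 -0.001 0.056 0; -0.001 -0.001 0.062 0; -0.001 -0.001 0.068 0; -0.001 -0.001 0.074 0; -0.001 -0.001 0.08 0; -0.001 -0.001 0.086 0; -0.001 -0.001 0.092 0; -0.001 -0.001 0.098 0; -0.001 -0.001 0.104 0; -0.001 -0.001 0.109 0; -0.001 -0.001 0.112 0; -0.001 -0.001 0.112 0"

```text
time_s: 10.55
eef_pos: [0.4555, 0.0046, 0.0705]
orientation: [-0.0, 1.0, -0.0, -0.0]
force: [-0.1, 0.5, -0.1]
gripper_width: 0.0005
grip_force: 0.0
```

Request:
apply_moves --motion "-0.005 0 0 0; -0.01 0 0 0; -0.012 0 -0.03 0; -0.012 0 -0.07 0; -0.012 0 -0.11 0; -0.012 0 -0.15 0; -0.012 -0.05 -0.18 0; -0.012 -0.10 -0.18 0; -0.012 -0.15 -0.18 0; -0.012 -0.2 -0.18 0; -0.012 -0.24 -0.18 0; -0.012 -0.25 -0.18 0; -0.012 -0.25 -0.18 0"

```text
time_s: 12.18
eef_pos: [0.4432, 0.2543, 0.2505]
orientation: [0.0, 1.0, 0.0, -0.0]
force: [0.1, 0.2, 0.1]
gripper_width: 0.0002
grip_force: 0.0
```

```bash
python3 -c "
from h import *
st(); im,d,P,A,T=measure('f'); im2,_=robot.get_image('scene')
a=cv2.resize(im[120:300,250:450],(400,360)); u,v=299,225
b=cv2.resize(im2[v-40:v+140,u-90:u+110],(400,360))
cv2.imwrite('pics/f.png',np.hstack([a,b]))"
```

```text
t 12.175 pos [0.4432 0.2543 0.2505] xdir 0.05394284587189851 tilt -0.9999996915582321 w 0.0002179402448945132 F [0.14 0.23 0.11] q6 2.067880454350575
ellipse 342.7890930175781 205.47415161132812 (155.13401794433594, 158.85267639160156) axis [0.64714548 0.00641632 0.036     ]
hub [0.65043698 0.00800001 0.06493043] 267
lid 347.01318359375 247.18809509277344 23.590818405151367 [0.53612547 0.00371879] rad 0.11105277330925374 ang -178.6081200160011
clip n 12 ang 173.03146542451927 z 0.10252043405944443 0.1296083645629544 rmax 0.059240261116611855
divider phi mod120 -0.49673432826906777 0.9922808455937816 265
```

View pics/f.png

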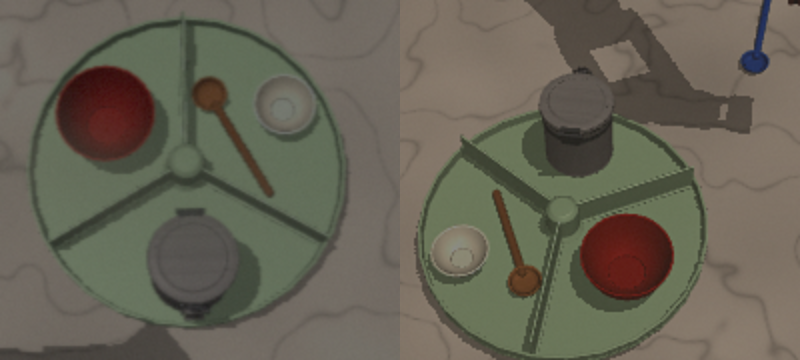

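The picture shows the tin upright at the front, at (192,258) in the left half. Nothing sticks out beyond the wire loop, so the lever has snapped down. The bowl, dish and spoon are still in their places and the arm is clear.

```bash
python3 -c "
from cell import robot
print(robot.finish_job())"
```

```text
the job is handed in; nothing more can be done
None
```

The job is handed in: the tin is at the front to within about 1.5° and its lever is pressed down. The top view shows nothing sticking out past the wire loop, though I could not see the lever lying flat against the wall directly. The bowl, dish and spoon stayed in their compartments, the pot was not touched, and the robot's clock read about 12 s of the 48 s allowed.

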